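Clamp a brush head in a ratchet bar clamp

ROBOT

A 6-joint arm with a two-finger parallel gripper is mounted at the origin on the work surface. World frame = base frame: x ahead of the robot, y to its left, z up, the work surface at z = 0. Lengths are in mm, angles in rad, forces in N, time in s.
With the tool pointing down it reaches from about 275 to 850 mm from the base axis. Payload 19 kg.
Tool frame: the origin (TCP) lies on the centre line of the jaws, within the pads' length; the fingertips stand 11 mm ahead of it and the grasp point (between the pads) lies 8 mm behind it; x points along the fingers, y is the direction in which the jaws open and shut, and the axes are right-handed (so a half turn about x gives the same grasp; the last joint's range is limited). The gripper opens to 85 mm and grips with 20 to 120 N. Pads are 22 mm wide; open, the fingers measure 114 mm over their backs; the gripper's body (76 mm by 85 mm) begins 54 mm behind the grasp point. The pads swing forward as they close: fully open they stand 13 mm farther back than shut.
Start: joints at [1.067, 0.15, 1.437, -0, 1.554, -0.134], TCP at [207.824, 536.098, 242.267] pointing down, gripper open.
Joint ranges: [-2.8, 2.8], [-0.68, 2.1], [0.12, 2.68], [-1.39, 4.53], [0.16, 2.79], [-2.81, 2.81]. Speed limits (rad/s): [1.89, 1.89, 2.22, 3.01, 3.01, 3.01].

INTERFACE

Orientations are given as a unit quaternion [w, x, y, z].
In Python, from workcell import status, snapshot, camera_model, arm gives the robot as it stands.
- The arm moves only by the tool servo_tool, never from a script. Its argument "plan" is one flat list of numbers, 5 for each row, row after row: the finger opening in mm, from 0 to 85.4, then the shift along the tool's x, y, z in mm, then the turn about the tool's x in degrees. A call has 1 to 20 rows; each row is the pose to reach, as a shift and turn from the pose commanded when the call began, along the tool's axes at that moment; what a row does not reach only later rows make up. A row lasts 1/12 s, in which the tool goes at most 41.7 mm and 7.16 degrees, less where a joint would pass 70% of its speed; a pose out of reach is approached as far as the arm can. A call with a gripper value outside its range is refused whole. The fingers move at their own pace and stop on an object; the grip force is fixed at half the most. Time passes only in rows, so rows that repeat a pose let the fingers close. It gives the time, the measured TCP pose, the force and the opening at its end, in the units of the state.
- status.get_obs(): the state, without advancing time (a new reading comes with each control period).
- snapshot(name): name is "side" or "top"; returns (picture, depth): 420x560x3 uint8, red, green, blue; 420x560 float32, mm along the optical axis (not along the pixel's ray), 0 where there is no reading.
- camera_model(name): a dict with "fx", "fy", "cx", "cy" (pixels), "rvec" (rotation vector, rad) and "tvec" (3), from world to camera coordinates, as OpenCV has them. Camera axes: x right, y down, z forward; pixel columns grow to the right and rows downward; lengths in mm; the calibration is good to about 2 mm. A picture is of the moment at which its call begins. camera_model takes no time and is no camera call.
- arm.job_done(): hands the job in, once; it reports no verdict.
The state is a dict: "time_s": time; "q": joint angles; "dq": joint speeds; "joint_torque": joint torques, N m; "tcp_pos": TCP position; "tcp_rot": TCP orientation; "ft_force": force on the tool from outside, world axes, zero at the start; "ft_torque": the same for the moment, N m; "finger_gap": finger opening in mm.
Only numpy, scipy, OpenCV 4.12 (cv2) and the standard library are available. Lean on these libraries where they do the work, as an engineer would, in place of code of your own. Each camera call takes 0.05 s, during which the arm holds its last target.

TASK

Set the bare wooden brush head on the narrow raised ledge between the jaws of the bar clamp, lying flat and lengthwise between the jaws with its socket up, and let go of it. Then pump the clamp's trigger towards its handle, never pushing the jaw itself, until the moving jaw has pushed the head right up against the fixed jaw and the sprung rubber pad is pressed about half way in: a firm grip, but never press the pad fully in, which crushes the wood. Finish while still holding the trigger pulled at that pressure (let go and the grip is lost), and leave the other things on the counter alone.

Things in the scene. Friction and masses are not known exactly. Their poses are not given: they have to be found in the camera images.
- clamp: Grey steel bar clamp bolted to the counter, 410 mm long, 80 mm wide, base plate 18 mm high. Origin on the counter under its middle; z up; its axis is local y: fixed jaw and ledge at +y, moving jaw in the middle, ratchet, trigger and handle at -y. Steel cheeks under trigger and handle end 136 mm above the counter.
- ledge_top (a point): Centre of the flat top of the narrow ledge, a steel rib 22 mm wide (clamp's x) and 70 mm long (y), 55 mm above the counter, at local (0, 105) mm of the clamp.
- fixed_jaw_face (a point): Point on the fixed jaw's flat inner face, at local y = 150 mm of the clamp, 72 mm above the counter. The jaw is 60 mm wide; its top is 97 mm above the counter.
- handle_top (a point): Top of the fixed black upright handle (210 mm above the counter), 34 mm wide, 18 mm thick, at local y = -166 mm of the clamp, behind the trigger.
- block_center (a point): Centre (half-way up the slab) of the loose bare wooden brush head: a slab 40 mm (x) by 90 mm (y) by 34 mm high (z), about 0.1 kg, with a round socket boss 28 mm in diameter and 12 mm high in the middle of its top. Starts flat on the counter, boss up. Either end may face the fixed jaw.
- trigger_pull (a point): Middle of the front (side towards the jaws) of the trigger's cross bar: round, 14 mm thick, 48 mm long (clamp's x), on a black upright lever 22 mm wide that ends 20 mm above it. Pull it towards the handle (clamp's -y): 26 mm of travel, 3 to 5 N against its return spring plus up to 10 N while driving. It springs back when let go. Free space in front of it from 100 mm above the counter up.
- trigger (a joint): Trigger angle in rad: 0 released (leaning to the jaws), 0.40 fully pulled. Hinge along the clamp's x, 122 mm above the counter, 64 mm below the cross bar.
- jaw (a joint): Travel in m of the moving jaw along the clamp's +y, 0 to 0.085. A trigger pull drives it 0.6 mm per mm (up to 16 mm a pull, less up to 7 mm lost until the pawl meets a tooth; teeth 6.5 mm apart); it stays by 3 N of friction when the trigger goes back. With the head against both jaws it reads 0.060 plus the pad's value. Jaw plate 46 mm wide, top 96 mm above the counter.
- pad (a joint): How far the moving jaw's sprung pad is pressed in, in m: 0 free, 0.018 fully in. Spring 0.7 N per mm. Half way is 0.009.
- pad_face (a point): Centre of the front face of the moving jaw's round rubber pad, 32 mm in diameter, 72 mm above the counter, facing the clamp's +y, at local y = jaw value minus pad value.
- jar: Bystander: grey jar with white lid, 60 mm in diameter, 100 mm high; origin under its centre.
- carton: Bystander: cardboard carton 70 x 110 x 50 mm; origin under its centre.
- parts_bin: Bystander: cream open parts bin 110 x 150 x 60 mm; origin under its centre.
- driver: Bystander: screwdriver lying on the counter between the robot and the clamp.

How it is judged:
By the outcome, as a careful person would: the job done as asked, in the order asked, and still so for the second after the job is handed in, while the arm keeps its last pose, push and grip.
It also fails if it takes over 72 s, if anything falls off the work surface, if the arm or the gripper's body presses on something with over 40 N, if the wrist force passes 120 N, or if a joint passes its speed limit or range.

## Working session

There is one attempt and no reset: what is moved stays moved. The work goes in short steps, Python scripts to look and compute and a tool call to move; the robot and the scene stay as the last step left them, time stands still between calls to the robot, and variables do not carry over. Pictures are saved under pics/ and viewed, and the job is handed in when it is done.

Besides the shell and the picture viewer there is one more tool, called after "Request:" as name(argument=value, ...), one argument or row to a line, values as JSON. servo_tool: Moves the arm, as the interface text tells. Its arguments: {"type":"object","properties":{"plan":{"type":"array"}},"required":["plan"]}

```bash
ls; mkdir -p pics; python3 - <<'E'
from workcell import status, snapshot, camera_model, arm
import cv2,numpy as np
for n in ("top","side"):
    p,d=snapshot(n); cv2.imwrite(f"pics/{n}0.png",p[:,:,::-1]); np.save(f"pics/{n}0.npy",d); np.save(f"pics/{n}0rgb.npy",p)
    print(n,camera_model(n))
print(status.get_obs())
E
```

```text
pics
top {'fx': 464.91687349934114, 'fy': 464.91687349934114, 'cx': 279.36959676211956, 'cy': 208.75102221600287, 'rvec': array([ 2.12024538, -2.11643035,  0.19759441]), 'tvec': array([  15.74437015,  592.48060971, 1277.68026507])}
side {'fx': 493.6045093366473, 'fy': 493.6045093366473, 'cx': 284.98312343373027, 'cy': 222.2749540601353, 'rvec': array([ 2.20447614, -0.23203405,  0.09216975]), 'tvec': array([-562.40507412,  181.14098514, 1109.78745327])}
{'time_s': 0.1, 'q': array([ 1.06701441e+00,  1.50930345e-01,  1.43790412e+00, -4.43849743e-06,
        1.55379026e+00, -1.34010482e-01]), 'dq': array([ 1.26481468e-03,  9.11138988e-04, -1.45175733e-03, -7.26833614e-04,
        6.10982777e-06, -5.86013155e-04]), 'joint_torque': array([ 5.56456784e-03, -7.14385629e+01, -5.71794248e+01, -3.18300617e-04,
        7.26847735e-03,  1.78378076e-05]), 'tcp_pos': array([207.74060081, 535.96059885, 241.77032963]), 'tcp_rot': array([ 0.69494275,  0.12964338,  0.69516857, -0.13033735]), 'ft_force': array([-0.60423061,  0.70277278,  0.38091769]), 'ft_torque': array([-0.00039942, -0.02090255, -0.02669439]), 'finger_gap': 84.85768401427634}
```

View pics/top0.png

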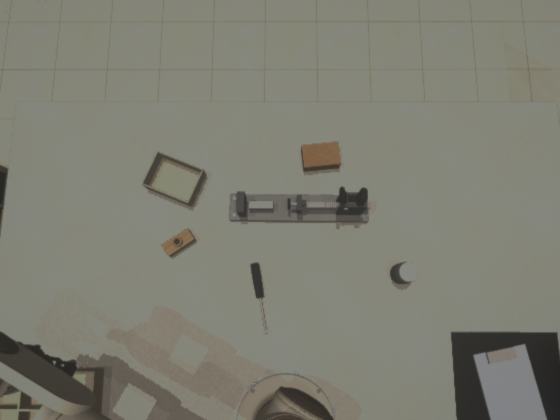

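View pics/side0.png

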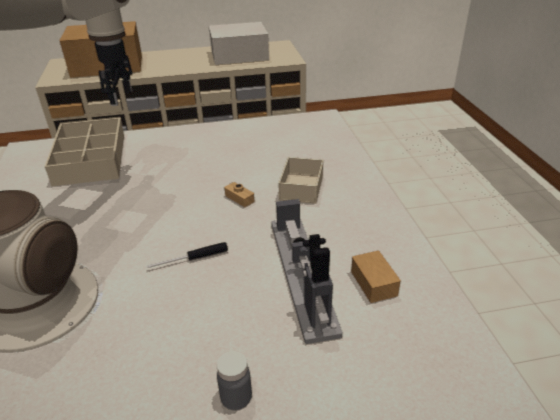

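The top view shows the clamp along columns 230-370, row 208, with its fixed jaw at (241,203) and its trigger and handle at (343,195) and (362,197). The brush head is at (178,242), the jar at (404,272), the carton at (321,156), the bin at (174,180) and the driver at (259,295). Next I'll measure from the depth data.

```bash
cat > h.py <<'E'
import cv2,numpy as np
from workcell import status, snapshot, camera_model, arm
def cam(n):
    m=camera_model(n); R=cv2.Rodrigues(m['rvec'])[0]; K=np.array([[m['fx'],0,m['cx']],[0,m['fy'],m['cy']],[0,0,1]]); return K,R,np.array(m['tvec'])
def cloud(n,d):
    K,R,t=cam(n); v,u=np.mgrid[:d.shape[0],:d.shape[1]]
    P=np.stack([(u-K[0,2])/K[0,0]*d,(v-K[1,2])/K[1,1]*d,d],-1)
    W=(P-t)@R
    W[d<=0]=np.nan
    return W
def proj(n,p):
    K,R,t=cam(n); q=(R@np.atleast_2d(p).T).T+t; q=q@K.T; return q[:,:2]/q[:,2:]
def look(n,name,box=None,s=1):
    p,d=snapshot(n); np.save(f"pics/{name}.npy",d)
    im=p[:,:,::-1]
    if box: u0,v0,u1,v1=box; im=im[v0:v1,u0:u1]
    im=cv2.resize(im,None,fx=s,fy=s,interpolation=cv2.INTER_CUBIC); cv2.imwrite(f"pics/{name}.png",im); return p,d
E
python3 - <<'E'
from h import *
d=np.load('pics/top0.npy'); W=cloud('top',d)
rgb=np.load('pics/top0rgb.npy')
print("table z",np.nanmedian(W[300:320,300:380,2]))
def rect(sel,name):
    pts=W[sel]; print(name,len(pts),cv2.minAreaRect(pts[:,:2].astype(np.float32)),pts.mean(0))
b=np.zeros(d.shape,bool); b[225:260,155:202]=1
Z=W[...,2]
rect(b&(Z>25)&(Z<40),'block slab top'); rect(b&(Z>40),'boss'); rect(b&(Z>15),'blk')
c=np.zeros(d.shape,bool); c[183:230,222:376]=1
rect(c&(Z>10)&(Z<30),'base')
rect(c&(Z>10),'clampall')
f=np.zeros(d.shape,bool); f[183:230,225:262]=1
rect(f&(Z>88)&(Z<105),'fixedjaw top')
rect(f&(Z>45)&(Z<65),'ledge')
m=np.zeros(d.shape,bool); m[183:230,280:318]=1
rect(m&(Z>88)&(Z<105),'movjaw')
h=np.zeros(d.shape,bool); h[183:230,352:376]=1
rect(h&(Z>195),'handle')
h=np.zeros(d.shape,bool); h[183:230,330:352]=1
rect(h&(Z>170),'trigger')
for nm,(u0,v0,u1,v1) in dict(jar=(385,255,425,290),carton=(295,138,348,176),bin=(140,150,210,210)).items():
    q=np.zeros(d.shape,bool); q[v0:v1,u0:u1]=1; rect(q&(Z>30),nm)
q=np.zeros(d.shape,bool); q[255:340,245:275]=1; rect(q&(Z>6),'driver')
im=cv2.imread('pics/top0.png')[170:270,140:400]; cv2.imwrite('pics/topcrop.png',cv2.resize(im,None,fx=3,fy=3))
im=cv2.imread('pics/side0.png')[150:350,210:410]; cv2.imwrite('pics/sidecrop.png',cv2.resize(im,None,fx=3,fy=3))
E
```

```text
table z 0.41956648287811543
block slab top 360 ((500.77197265625, 310.29534912109375), (40.18236541748047, 89.52740478515625), 34.3185920715332) [499.80588152 309.42296019  33.93218831]
boss 77 ((501.79034423828125, 304.1175537109375), (25.740238189697266, 56.62850570678711), 14.317861557006836) [500.56902218 310.47080293  45.97311525]
blk 468 ((500.7131042480469, 310.11297607421875), (40.404945373535156, 89.92567443847656), 33.99544906616211) [499.13516196 308.82592199  35.03368822]
base 2347 ((604.9940185546875, -47.2967529296875), (426.4956970214844, 81.62967681884766), 89.47386169433594) [598.42378153 -21.57938324  18.17747934]
clampall 3881 ((604.9940185546875, -47.2967529296875), (426.4956970214844, 81.62967681884766), 89.47386169433594) [599.29846945 -42.07538368  51.00808158]
fixedjaw top 174 ((606.4819946289062, 126.90602111816406), (59.946537017822266, 23.171419143676758), 0.2769007682800293) [605.7543695  125.92475837  96.46091897]
ledge 126 ((595.978759765625, 100.4827651977539), (60.231971740722656, 51.758846282958984), 78.73396301269531) [603.29325971  93.2554335   54.7
[... 392 characters left out ...]
7, 18.63294219970703), 0.35631027817726135) [ 601.92996041 -147.12840446  193.5639034 ]
jar 465 ((412.45556640625, -329.56207275390625), (54.72142028808594, 56.310874938964844), 43.40107727050781) [ 410.81938245 -325.59211533   88.01837449]
carton 908 ((758.923583984375, -105.22649383544922), (72.32793426513672, 110.07331848144531), 6.106825351715088) [ 756.58019574 -104.48717873   48.95295473]
bin 584 ((688.5242309570312, 328.6519470214844), (151.82652282714844, 110.50466918945312), 67.8479995727539) [691.25048255 330.66207377  50.45322731]
driver 430 ((346.45172119140625, 71.0755844116211), (81.62654876708984, 234.67681884765625), 89.18014526367188) [368.08189097  75.84475912  19.79558011]
```

```bash
ls pics
```

```text
side0.npy
side0.png
side0rgb.npy
sidecrop.png
top0.npy
top0.png
top0rgb.npy
topcrop.png
```

View pics/topcrop.png

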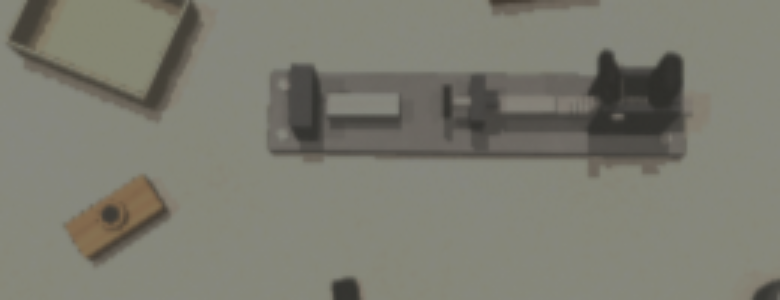

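View pics/sidecrop.png

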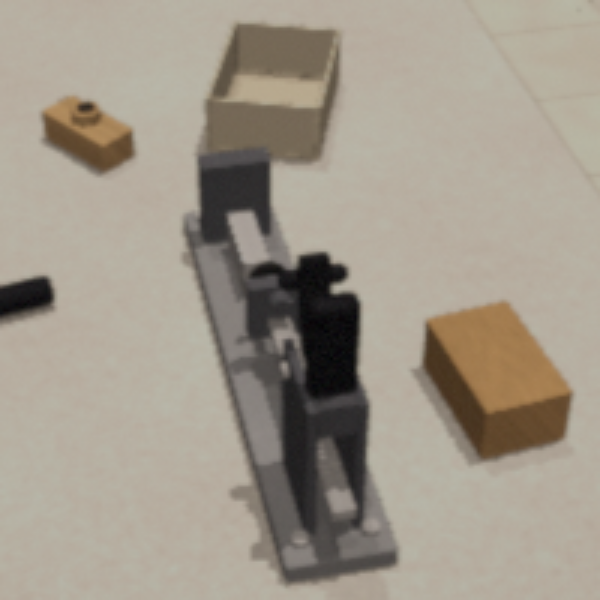

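```bash
python3 - <<'E'
from h import *
K,R,t=cam('top'); print('topcam pos',-R.T@t); K,R,t2=cam('side'); print('sidecam',-R.T@t2)
d=np.load('pics/top0.npy'); W=cloud('top',d); Z=W[...,2]
b=np.zeros(d.shape,bool); b[225:260,155:202]=1
s=b&(Z>25); r=cv2.minAreaRect(W[s][:,:2].astype(np.float32)); bp=cv2.boxPoints(r); print('block corners',bp)
e=[bp[1]-bp[0],bp[2]-bp[1]]; L=max(e,key=np.linalg.norm); print('long axis',L,np.degrees(np.arctan2(L[1],L[0])))
# clamp edges: per column x-limits of base plate (z 12..24)
rows=[]
for u in range(225,372):
    col=[v for v in range(180,232) if 10<Z[v,u]]
    if col: rows.append((u,col[0],col[-1],W[col[0],u],W[col[-1],u]))
lo=np.array([r_[4] for r_ in rows]); hi=np.array([r_[3] for r_ in rows])
for nm,a in(('lo',lo),('hi',hi)):
    k=(a[:,2]>12)&(a[:,2]<24); p=np.polyfit(a[k,1],a[k,0],1); res=a[k,0]-np.polyval(p,a[k,1]); print(nm,k.sum(),p,res.std())
print([ (r_[0],r_[1],r_[2]) for r_ in rows][::8])
for v in (196,200,205,210,214,218):
    us=[u for u in range(222,380) if Z[v,u]>12]; print(v,us[0],us[-1],W[v,us[0]].round(1),W[v,us[-1]].round(1))
v=204; print([(u,*W[v,u].round(0)[1:]) for u in range(228,375,1)])
np.savetxt
E
```

```text
topcam pos [ 338.35054236    9.18237834 1367.18053389]
sidecam [ 409.15315438 -877.8442532   801.69999295]
block corners [[458.94083 335.9391 ]
 [509.41583 261.997  ]
 [542.60315 284.6516 ]
 [492.1281  358.5937 ]]
long axis [ 50.475006 -73.94208 ] -55.68142
lo 114 [9.88289073e-03 5.66155436e+02] 0.861525474321046
hi 93 [-1.64181771e-03  6.42951082e+02] 6.8277007318852005
[(229, 216, 219), (237, 191, 219), (245, 194, 220), (253, 194, 220), (261, 194, 219), (269, 194, 220), (277, 194, 220), (285, 194, 221), (293, 194, 220), (301, 194, 221), (309, 195, 220), (317, 195, 220), (325, 195, 221), (333, 195, 221), (341, 187, 221), (349, 192, 221), (357, 192, 221), (365, 188, 221)]
196 230 367 [639.4 164.4  13.8] [ 596.1 -207.1  210.3]
200 230 367 [626.3 163.7  18. ] [ 625.3 -241.4   24.6]
205 230 370 [611.5 163.5  16.2] [ 602.5 -242.3   63. ]
210 230 367 [595.6 162.7  20.6] [ 596.7 -241.8   17.2]
214 230 367 [583.9 162.6  19. ] [ 585.6 -242.3   12.2]
218 229 366 [572.8 165.9  13.5] [ 573.2 -238.5   14.4]
[(228, np.float64(172.0), np.float64(-5.0)), (229, np.float64(168.0), np.float64(2.0)), (
[... 5717 characters left out ...]
np.float64(153.0)), (360, np.float64(-198.0), np.float64(153.0)), (361, np.float64(-201.0), np.float64(154.0)), (362, np.float64(-204.0), np.float64(150.0)), (363, np.float64(-209.0), np.float64(138.0)), (364, np.float64(-213.0), np.float64(133.0)), (365, np.float64(-215.0), np.float64(136.0)), (366, np.float64(-218.0), np.float64(135.0)), (367, np.float64(-233.0), np.float64(65.0)), (368, np.float64(-236.0), np.float64(65.0)), (369, np.float64(-238.0), np.float64(69.0)), (370, np.float64(-242.0), np.float64(66.0)), (371, np.float64(-258.0), np.float64(-4.0)), (372, np.float64(-260.0), np.float64(3.0)), (373, np.float64(-264.0), np.float64(-0.0)), (374, np.float64(-267.0), np.float64(-2.0))]
```

```bash
cat >> h.py <<'E'
from scipy.spatial.transform import Rotation as Ro
def axes(q=None):
    q=status.get_obs()['tcp_rot'] if q is None else q
    return Ro.from_quat([q[1],q[2],q[3],q[0]]).as_matrix()
def go(target,yaw=None,cur=None):
    "yaw: wanted direction of tool y in deg (mod 180)"
    o=status.get_obs(); A=axes(); cur=o['tcp_pos'] if cur is None else np.array(cur)
    s=A.T@(np.array(target)-cur); out=[s.round(1)]
    cy=np.degrees(np.arctan2(A[1,1],A[0,1]))
    if yaw is not None:
        # tool x is down: positive turn about tool x reduces world yaw
        t=-( (yaw-cy+90)%180-90 ); out.append(('turn',round(t,2)))
    print('cur yaw y',round(cy,2),'tool x',A[:,0].round(4),'shift/turn',out); return out
E
python3 - <<'E'
from h import *
d=np.load('pics/top0.npy'); W=cloud('top',d); Z=W[...,2]
m=np.zeros(d.shape,bool); m[195:215,251:271]=1; m&=(Z>45)&(Z<65)
print('ledge',cv2.minAreaRect(W[m][:,:2].astype(np.float32)), W[m].mean(0))
f=np.zeros(d.shape,bool); f[183:230,230:250]=1; f&=(Z>85)
for v in range(190,216,3): print(v,[ (u,*W[v,u].round(0)) for u in range(234,247) if Z[v,u]>85][::7])
go([500.7,310.3,120],34.3,[207.824,536.098,242.267])
E
```

```text
ledge ((605.6395874023438, 71.28740692138672), (21.3170223236084, 55.130882263183594), 0.17446166276931763) [605.48031268  71.0623974   54.37158798]
190 []
193 [(237, np.float64(629.0), np.float64(135.0), np.float64(98.0)), (244, np.float64(628.0), np.float64(115.0), np.float64(102.0))]
196 [(237, np.float64(621.0), np.float64(135.0), np.float64(97.0))]
199 [(237, np.float64(612.0), np.float64(135.0), np.float64(99.0)), (244, np.float64(613.0), np.float64(116.0), np.float64(94.0))]
202 [(237, np.float64(603.0), np.float64(135.0), np.float64(100.0)), (244, np.float64(604.0), np.float64(115.0), np.float64(97.0))]
205 [(236, np.float64(597.0), np.float64(138.0), np.float64(88.0)), (243, np.float64(595.0), np.float64(118.0), np.float64(98.0))]
208 [(236, np.float64(587.0), np.float64(138.0), np.float64(95.0)), (243, np.float64(586.0), np.float64(118.0), np.float64(99.0))]
211 [(236, np.float64(578.0), np.float64(137.0), np.float64(96.0)), (243, np.float64(578.0), np.float64(118.0), np.float64(97.0))]
214 []
cur yaw y 68.81 tool x [-5.e-04 -9.e-04 -1.e+00] shift/turn [array([ 122.3, -104.6,  354.7]), ('turn', np.float64(34.51))]
```

Request:
servo_tool(
  plan=[72,10,-10,35,3.5,72,24,-21,71,7,72,37,-31,106,10.5,72,49,-42,142,14,72,61,-52,177,17.5,72,73,-63,213,21,72,86,-73,248,24,72,98,-84,284,27.5,72,110,-94,319,31,72,118,-101,341,33,72,122,-104.6,354.7,34.5,72,122,-104.6,354.7,34.5,72,122,-104.6,354.7,34.5,72,122,-104.6,354.7,34.5],
)

```text
time_s: 1.27
tcp_pos: [500.1, 311.1, 120.7]
tcp_rot: [0.625, 0.33, 0.626, -0.33]
ft_force: [-0.6, -0.8, -0.4]
finger_gap: 71.7
```

```bash
python3 - <<'E'
from h import *
go([500.7,310.3,13],34.3); print(status.get_obs()['tcp_pos'])
look('top','t1',(100,170,300,320),4); look('side','s1',(160,80,360,230),4)
E
```

```text
cur yaw y 34.39 tool x [-0.e+00  3.e-04 -1.e+00] shift/turn [array([107.7,   0. ,   1.1]), ('turn', np.float64(0.09))]
[500.09767366 311.14852667 120.65679609]
```

View pics/t1.png

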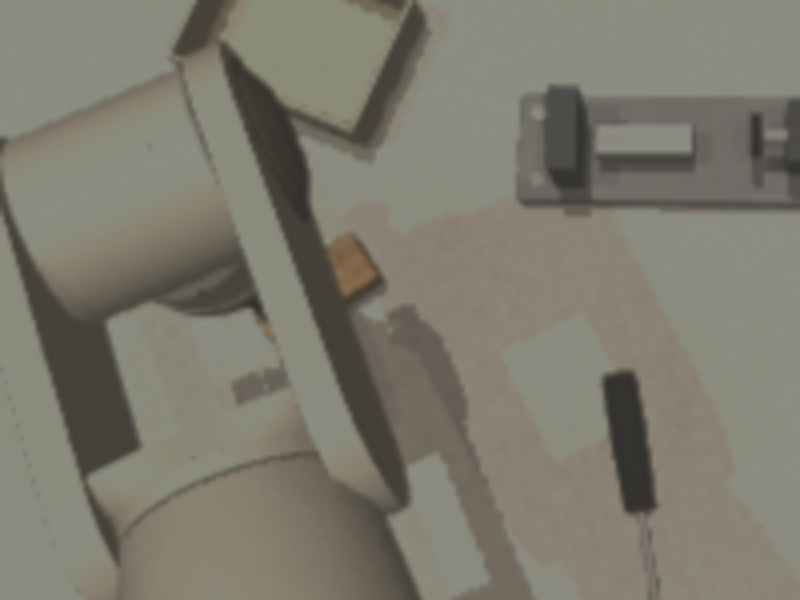

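View pics/s1.png

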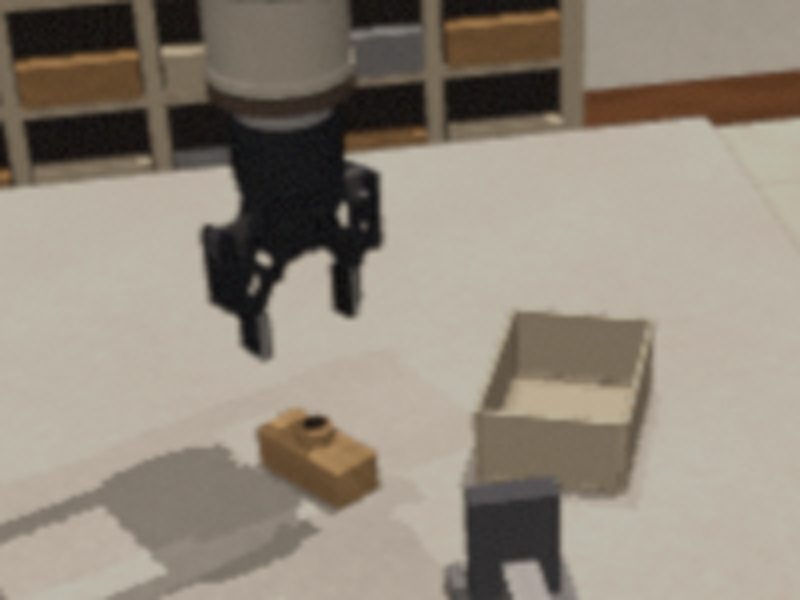

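The fingers straddle the head: in the side crop the tips are at (258,350) and (345,310), and the head is below at (315,455). I'll descend and grip.

Request:
servo_tool(
  plan=[72,20,0,0,0,72,45,0,0,0,72,70,0,0,0,72,90,0,0,0,72,101,0,0,0,72,107,0,0,0,72,107,0,0,0,72,107,0,0,0,30,107,0,0,0,30,107,0,0,0,30,107,0,0,0,30,107,0,0,0,30,107,0,0,0,30,107,0,0,0,30,107,0,0,0,30,107,0,0,0,30,107,0,0,0,30,107,0,0,0],
)

```text
time_s: 2.87
tcp_pos: [501.3, 310.6, 14.5]
tcp_rot: [0.626, 0.331, 0.625, -0.33]
ft_force: [-0.9, -0.1, 7.5]
finger_gap: 39.1
```

```bash
python3 - <<'E'
from h import *
o=status.get_obs(); print(o['tcp_pos'],o['ft_force'],o['finger_gap']); go([500.7,310.3,13],34.3)
look('side','s2',(160,80,360,230),4)
E
```

```text
[501.3212794  310.6470585   14.47036569] [-0.94543689 -0.08047834  7.53080989] 39.11997056460495
cur yaw y 34.31 tool x [ 1.6e-03  8.0e-04 -1.0e+00] shift/turn [array([ 1.5, -0.7, -0.1]), ('turn', np.float64(0.01))]
```

View pics/s2.png

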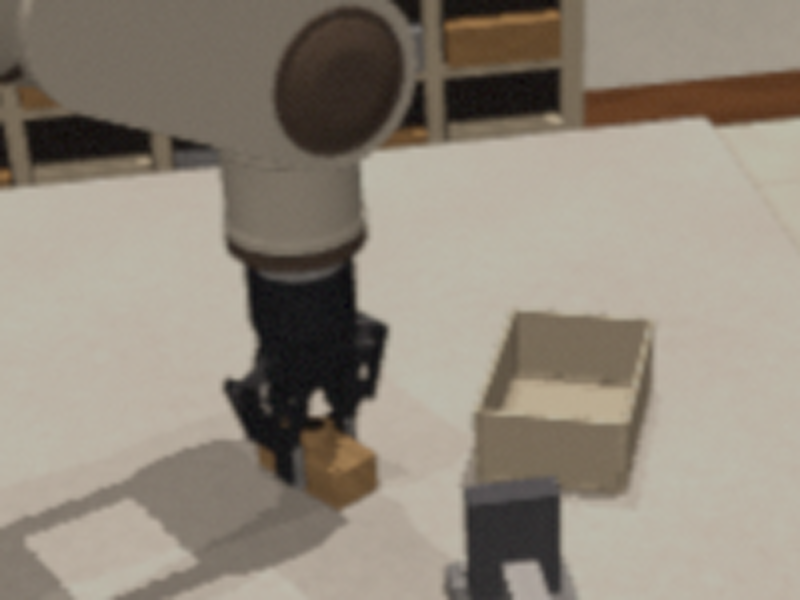

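Request:
servo_tool(
  plan=[30,-4,0,0,0,30,-12,0,0,0,30,-25,0,0,0,30,-45,0,0,0,30,-70,0,0,0,30,-95,0,0,0,30,-115,0,0,0,30,-130,0,0,0,30,-137,0,0,0,30,-140,0,0,0,30,-140,0,0,0,30,-140,0,0,0],
)

```text
time_s: 3.92
tcp_pos: [500.4, 310.2, 152.6]
tcp_rot: [0.625, 0.33, 0.625, -0.331]
ft_force: [0.8, -0.2, -0.4]
finger_gap: 39.4
```

```bash
python3 - <<'E'
from h import *
o=status.get_obs(); print(o['tcp_pos'],o['ft_force'],o['finger_gap']); go([605.5,66,150],-0.5)
E
```

```text
[500.44428543 310.21349172 152.57523685] [ 0.81653065 -0.15433983 -0.42466715] 39.401555279854584
cur yaw y 34.31 tool x [-1.e-03 -5.e-04 -1.e+00] shift/turn [array([  2.6, -50.9, 260.9]), ('turn', np.float64(34.81))]
```

Request:
servo_tool(
  plan=[30,0,-3,13,2,30,0,-8,39,5,30,0,-13,65,9,30,0,-18,92,12,30,0,-23,118,16,30,0,-28,144,19,30,0,-33,170,23,30,0,-38,196,26,30,0,-43,222,30,30,0,-48,245,33,30,0,-50,256,34.3,30,0,-50.9,261,34.8,30,0,-50.9,261,34.8,30,0,-50.9,261,34.8,30,0,-50.9,261,34.8],
)

```text
time_s: 5.17
tcp_pos: [605.4, 67.1, 153.2]
tcp_rot: [-0.498, -0.502, -0.498, 0.502]
ft_force: [-0.2, 0.0, -0.3]
finger_gap: 39.0
```

```bash
python3 - <<'E'
from h import *
o=status.get_obs(); print(o['tcp_pos'],o['ft_force'],o['finger_gap']); go([605.5,66,69.5],-0.5)
look('top','t3',(200,150,400,300),4)
look('side','s3',(230,120,380,320),3)
E
```

```text
[605.40351964  67.07617731 153.17505489] [-0.17447898  0.030112   -0.3258587 ] 39.01144500127508
cur yaw y -0.39 tool x [-4.e-04  1.e-04 -1.e+00] shift/turn [array([83.7,  0.1,  1.1]), ('turn', np.float64(0.11))]
```

View pics/t3.png

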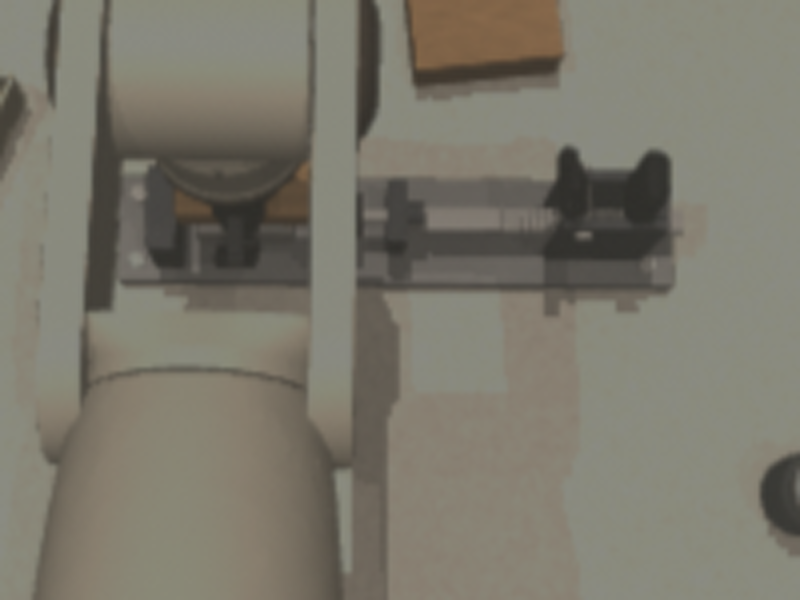

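View pics/s3.png

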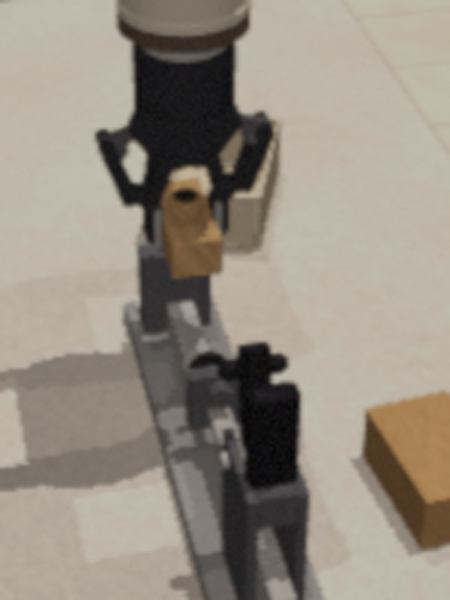

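The head is held above the ledge, between the jaws and level. In the side crop its near end is at (192,260), with the fixed jaw behind it. I'll descend in two stages.

Request:
servo_tool(
  plan=[30,10,0,0,0,30,30,0,0,0,30,50,0,0,0,30,65,0,0,0,30,72,0,0,0,30,75,0,0,0,30,75,0,0,0,30,75,0,0,0,30,75,0,0,0],
)

```text
time_s: 6.02
tcp_pos: [606.3, 66.1, 79.3]
tcp_rot: [0.498, 0.502, 0.498, -0.502]
ft_force: [0.2, -0.0, -0.7]
finger_gap: 39.3
```

```bash
python3 - <<'E'
from h import *
o=status.get_obs(); print(o['tcp_pos'],o['ft_force'],o['finger_gap']); go([605.5,66,69.5],-0.5)
p,d=look('side','s4',(230,120,380,320),3)
W=cloud('side',d); Z=W[...,2]
rgb=p.astype(int); wood=(rgb[...,0]-rgb[...,2]>60); 
m=np.zeros(d.shape,bool); m[150:260,255:330]=1; m&=wood&(W[...,0]<650)&(W[...,1]<140)
q=W[m]; print(m.sum(), np.percentile(q,[2,50,98],axis=0).round(1))
E
```

```text
[606.2781346   66.1318053   79.28450189] [ 0.16487266 -0.02252421 -0.68342827] 39.27372484852251
cur yaw y -0.48 tool x [ 1.4e-03 -1.0e-04 -1.0e+00] shift/turn [array([ 9.8, -0.8,  0.1]), ('turn', np.float64(0.02))]
71 [[593.   20.5  95.2]
 [616.9  38.5  97.6]
 [624.6 107.9 100.6]]
```

View pics/s4.png

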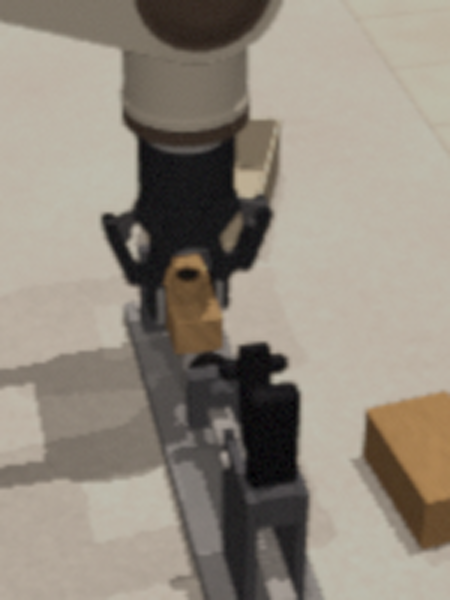

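Request:
servo_tool(
  plan=[30,3,0,0,0,30,6,0,0,0,30,7.5,0,0,0,30,8.5,0,0,0,30,9,0,0,0,30,9,0,0,0,30,9,0,0,0,30,9,0,0,0],
)

```text
time_s: 6.73
tcp_pos: [605.7, 66.1, 69.5]
tcp_rot: [-0.498, -0.502, -0.498, 0.502]
ft_force: [-2.8, -0.4, 6.1]
finger_gap: 39.2
```

```bash
python3 - <<'E'
from h import *
o=status.get_obs(); print(o['tcp_pos'],o['ft_force'],o['finger_gap']); go([605.5,66,69.5],-0.5)
E
```

```text
[605.7289805   66.06460244  69.48839919] [-2.80563333 -0.39009706  6.14752095] 39.2216747419353
cur yaw y -0.49 tool x [-2.e-04 -1.e-04 -1.e+00] shift/turn [array([-0. , -0.2,  0.1]), ('turn', np.float64(0.01))]
```

Contact reads 6 N. I'll release and rise straight up.

Request:
servo_tool(
  plan=[46,0,0,0,0,55,0,0,0,0,64,0,0,0,0,64,0,0,0,0,64,0,0,0,0,64,-5,0,0,0,64,-15,0,0,0,64,-35,0,0,0,64,-60,0,0,0,64,-85,0,0,0,64,-115,0,0,0,64,-145,0,0,0,64,-170,0,0,0,64,-180,0,0,0,64,-185,0,0,0,64,-185,0,0,0,64,-185,0,0,0],
)

```text
time_s: 8.15
tcp_pos: [605.5, 66.1, 253.3]
tcp_rot: [-0.498, -0.502, -0.498, 0.502]
ft_force: [0.2, 0.3, -0.9]
finger_gap: 64.0
```

```bash
python3 - <<'E'
from h import *
o=status.get_obs(); print(o['tcp_pos'],o['ft_force'],o['finger_gap'])
p,d=look('side','s5',(240,170,370,320),4)
W=cloud('side',d); rgb=p.astype(int); wood=(rgb[...,0]-rgb[...,2]>60)
m=np.zeros(d.shape,bool); m[150:260,255:330]=1; m&=wood&(W[...,0]<650)&(W[...,1]<140)
q=W[m]; print(m.sum(), np.percentile(q,[2,50,98],axis=0).round(1))
# trigger/handle from side
dk=(rgb.sum(2)<110)
m=np.zeros(d.shape,bool); m[230:300,285:345]=1; m&=(W[...,2]>140)
for zl in range(140,215,6):
    k=m&(W[...,2]>=zl)&(W[...,2]<zl+6); q=W[k]
    if len(q): print(zl,len(q),q.min(0).round(0),q.max(0).round(0))
E
```

```text
[605.54214422  66.09574073 253.3197324 ] [ 0.19758588  0.28457465 -0.92571137] 63.999676924627174
256 [[586.8  19.7  84.3]
 [602.2  49.1  87.9]
 [623.8 108.6 100.4]]
140 37 [ 587. -211.  140.] [ 619. -156.  146.]
146 49 [ 586. -211.  146.] [ 619. -155.  152.]
152 43 [ 587. -213.  152.] [ 619. -155.  158.]
158 53 [ 587. -212.  158.] [ 619. -157.  164.]
164 49 [ 587. -212.  164.] [ 618. -156.  170.]
170 55 [ 587. -212.  170.] [ 618. -155.  176.]
176 74 [ 585. -211.  176.] [ 623. -149.  182.]
182 115 [ 581. -211.  182.] [ 628. -145.  188.]
188 107 [ 583. -211.  188.] [ 625. -143.  194.]
194 81 [ 587. -212.  194.] [ 619. -150.  200.]
200 89 [ 587. -211.  200.] [ 620. -146.  206.]
206 97 [ 588. -210.  206.] [ 619. -152.  212.]
212 1 [ 601. -202.  212.] [ 601. -202.  212.]
```

View pics/s5.png

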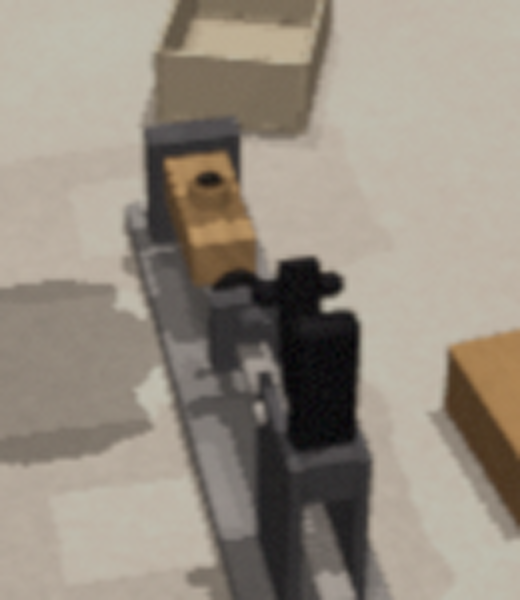

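The head lies flat on the ledge, near the fixed jaw with its boss up at (208,180) in the side crop, and it's released. Next I'll close the fingers and move to just in front of the trigger.

Request:
servo_tool(
  plan=[0,0,0,15,0,0,0,0,40,0,0,0,0,70,0,0,0,0,100,0,0,0,-1,130,0,0,0,-1,155,0,0,0,-1.5,168,0,0,0,-1.5,171,0,0,0,-1.5,171,0,0,10,-1.5,171,0,0,30,-1.5,171,0,0,50,-1.5,171,0,0,65,-1.5,171,0,0,71,-1.5,171,0,0,71,-1.5,171,0,0,71,-1.5,171,0,0,71,-1.5,171,0],
)

```text
time_s: 9.62
tcp_pos: [603.3, -104.6, 184.4]
tcp_rot: [0.498, 0.502, 0.498, -0.502]
ft_force: [-1.1, -0.4, 1.1]
finger_gap: -0.2
```

```bash
python3 - <<'E'
from h import *
o=status.get_obs(); print(o['tcp_pos'],o['ft_force'],o['finger_gap']); go([604,-125,182],-0.5)
p,d=look('side','s6',(240,150,370,300),4)
p,d=look('top','t6',(200,150,400,300),4)
E
```

```text
[ 603.29324529 -104.59809511  184.37140489] [-1.0593944  -0.38452788  1.09087024] -0.18003746869654583
cur yaw y -0.46 tool x [ 1.4e-03 -5.0e-04 -1.0e+00] shift/turn [array([ 2.4,  0.9, 20.4]), ('turn', np.float64(0.04))]
```

View pics/s6.png

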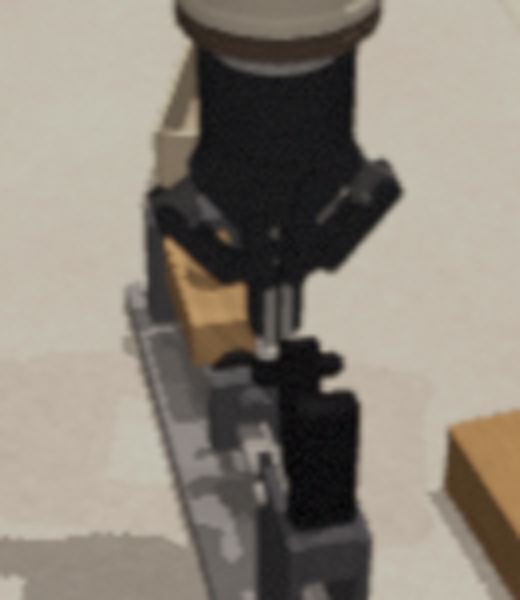

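View pics/t6.png

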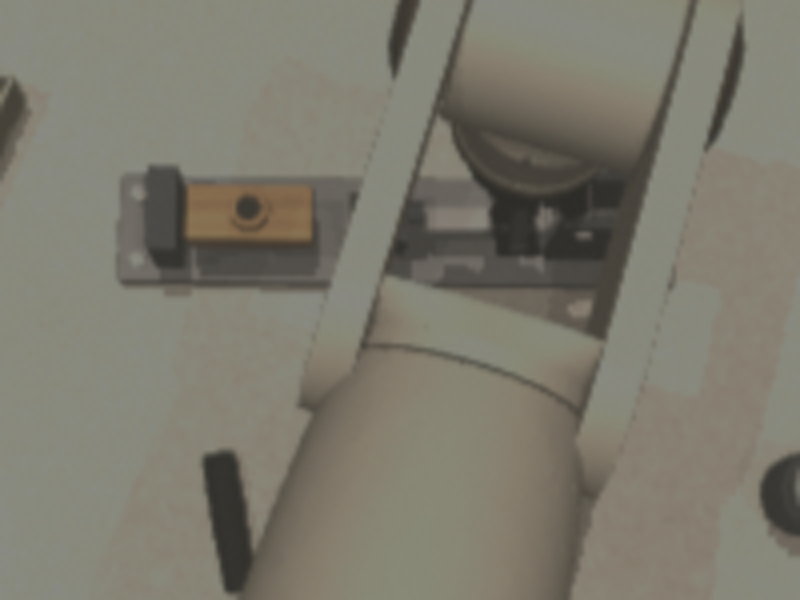

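Request:
servo_tool(
  plan=[0,0,0,8,0,0,0,0,16,0,0,0,0,20,0,0,0,0,20,0,0,0,0,20,0],
)

```text
time_s: 10.13
tcp_pos: [602.6, -125.4, 183.3]
tcp_rot: [-0.498, -0.502, -0.498, 0.502]
ft_force: [0.2, 1.0, -0.0]
finger_gap: 0.2
```

Request:
servo_tool(
  plan=[0,0,0,3,0,0,0,0,4,0,0,0,0,4,0],
)

```text
time_s: 10.38
tcp_pos: [602.7, -128.7, 183.5]
tcp_rot: [0.498, 0.502, 0.498, -0.502]
ft_force: [-0.9, 3.1, 2.1]
finger_gap: 0.3
```

Request:
servo_tool(
  plan=[0,0,0,3,0,0,0,0,4,0,0,0,0,4,0],
)

```text
time_s: 10.63
tcp_pos: [602.7, -132.7, 183.5]
tcp_rot: [0.498, 0.502, 0.498, -0.502]
ft_force: [0.1, 4.6, 4.0]
finger_gap: -0.1
```

Request:
servo_tool(
  plan=[0,0,0,3,0,0,0,0,4,0,0,0,0,4,0],
)

```text
time_s: 10.88
tcp_pos: [602.8, -136.5, 183.6]
tcp_rot: [0.498, 0.502, 0.498, -0.502]
ft_force: [0.3, 7.2, 6.2]
finger_gap: -0.2
```

Request:
servo_tool(
  plan=[0,0,0,3,0,0,0,0,6,0,0,0,0,8,0,0,0,0,8,0],
)

```text
time_s: 11.22
tcp_pos: [602.7, -144.7, 183.6]
tcp_rot: [0.498, 0.502, 0.498, -0.502]
ft_force: [0.5, 5.7, 5.6]
finger_gap: -0.1
```

Request:
servo_tool(
  plan=[0,0,0,2,0,0,0,0,4,0,0,0,0,4,0],
)

```text
time_s: 11.47
tcp_pos: [602.7, -148.6, 183.6]
tcp_rot: [0.498, 0.502, 0.498, -0.502]
ft_force: [0.6, 6.6, 5.6]
finger_gap: 0.1
```

```bash
python3 - <<'E'
from h import *
o=status.get_obs(); print(o['tcp_pos'],o['ft_force'],o['ft_torque'])
p,d=look('side','s7',(240,150,370,300),4)
p,d=look('top','t7',(200,150,400,300),4)
E
```

```text
[ 602.65038573 -148.62710939  183.59379251] [0.63406866 6.61058821 5.55316892] [ 0.94868453  0.01001032 -0.03996272]
```

View pics/s7.png

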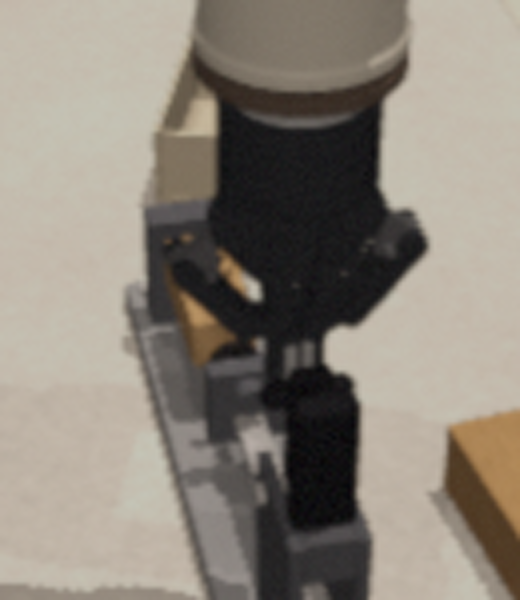

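View pics/t7.png

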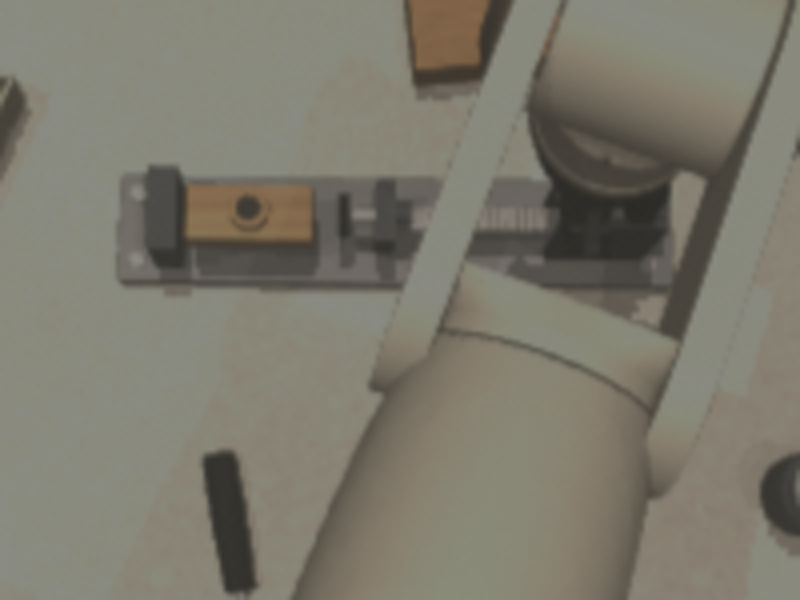

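```bash
cat >> h.py <<'E'
def avg(n,N):
    return np.mean([snapshot(n)[0].astype(np.float32).mean(2) for _ in range(N)],0).astype(np.float32)
def prof(im,n,z,xs,y0,y1,st=0.25):
    ys=np.arange(y0,y1,st); out=[]
    for x in xs:
        xx=x+0.0105*(ys-71)
        uv=proj(n,np.stack([xx,ys,np.full_like(ys,z)],1)).astype(np.float32)
        out.append(cv2.remap(im,uv[:,0].reshape(1,-1),uv[:,1].reshape(1,-1),cv2.INTER_CUBIC)[0])
    return ys,np.mean(out,0)
def edge(ys,p,lo,hi,sign):
    "strongest gradient (sign) subpixel between lo,hi, gaussian smoothed, parabola"
    from scipy.ndimage import gaussian_filter1d
    g=sign*gaussian_filter1d(p,6,order=1); k=(ys>=lo)&(ys<=hi); i=np.where(k)[0][np.argmax(g[k])]
    a,b,c=g[i-1:i+2]; return ys[i]+0.5*(a-c)/(a-2*b+c)*(ys[1]-ys[0]), b
E
python3 - <<'E'
from h import *
im=avg('top',4); np.save('pics/a7.npy',im)
d0=np.load('pics/top0rgb.npy').astype(np.float32).mean(2)
for nm,I in(('t0',d0),('now',im)):
  ys,p=prof(I,'top',96,[588,592,614,618,622],-60,40); print(nm,'plate z96'); print([(float(y),int(v)) for y,v in zip(ys[::8],p[::8])])
  ys,p=prof(I,'top',86,[602,604,606],-60,40); print(nm,'pad z86'); print([(float(y),int(v)) for y,v in zip(ys[::8],p[::8])])
E
```

```text
t0 plate z96
[(-60.0, 93), (-58.0, 90), (-56.0, 88), (-54.0, 87), (-52.0, 86), (-50.0, 86), (-48.0, 87), (-46.0, 82), (-44.0, 74), (-42.0, 70), (-40.0, 70), (-38.0, 70), (-36.0, 70), (-34.0, 70), (-32.0, 72), (-30.0, 77), (-28.0, 86), (-26.0, 94), (-24.0, 94), (-22.0, 94), (-20.0, 94), (-18.0, 95), (-16.0, 96), (-14.0, 87), (-12.0, 76), (-10.0, 70), (-8.0, 69), (-6.0, 79), (-4.0, 91), (-2.0, 97), (0.0, 100), (2.0, 100), (4.0, 101), (6.0, 101), (8.0, 101), (10.0, 102), (12.0, 102), (14.0, 102), (16.0, 102), (18.0, 102), (20.0, 102), (22.0, 100), (24.0, 98), (26.0, 98), (28.0, 98), (30.0, 98), (32.0, 96), (34.0, 92), (36.0, 99), (38.0, 107)]
t0 pad z86
[(-60.0, 107), (-58.0, 89), (-56.0, 75), (-54.0, 68), (-52.0, 67), (-50.0, 67), (-48.0, 67), (-46.0, 67), (-44.0, 69), (-42.0, 70), (-40.0, 71), (-38.0, 71), (-36.0, 71), (-34.0, 71), (-32.0, 85), (-30.0, 109), (-28.0, 116), (-26.0, 119), (-24.0, 119), (-22.0, 119), (-20.0, 119), (-18.0, 118), (-16.0, 109), (-14.0, 86), (-12.0, 62), (-10.0, 50), (-8.0, 50), (-6.0, 66), (-4.0, 85), (-2.0, 94), (0.0, 96), (2.0, 97), (4.0, 97), (6.0, 98), (
[... 801 characters left out ...]
104), (34.0, 105), (36.0, 106), (38.0, 106)]
now pad z86
[(-60.0, 117), (-58.0, 122), (-56.0, 121), (-54.0, 119), (-52.0, 115), (-50.0, 107), (-48.0, 88), (-46.0, 72), (-44.0, 68), (-42.0, 68), (-40.0, 68), (-38.0, 70), (-36.0, 73), (-34.0, 74), (-32.0, 73), (-30.0, 72), (-28.0, 72), (-26.0, 73), (-24.0, 83), (-22.0, 106), (-20.0, 117), (-18.0, 121), (-16.0, 122), (-14.0, 122), (-12.0, 123), (-10.0, 121), (-8.0, 116), (-6.0, 93), (-4.0, 66), (-2.0, 53), (0.0, 49), (2.0, 60), (4.0, 78), (6.0, 87), (8.0, 91), (10.0, 91), (12.0, 91), (14.0, 91), (16.0, 91), (18.0, 88), (20.0, 78), (22.0, 86), (24.0, 100), (26.0, 104), (28.0, 105), (30.0, 105), (32.0, 105), (34.0, 105), (36.0, 105), (38.0, 105)]
```

```bash
cat >> h.py <<'E'
def jaw(I,g):
    "g: guess of plate front edge y"
    ys,p=prof(I,'top',86,[602,603.5,605,606.5],-70,60)
    e1=edge(ys,p,g-6,g+6,+1)[0]; e2=edge(ys,p,e1+4,e1+24,-1)[0]; e3=edge(ys,p,e2+2,e2+14,+1)[0]
    y2,p2=prof(I,'top',96,[590,593,596,612,616,619],-70,60); f=edge(y2,p2,g-6,g+7,+1)[0]
    return np.round([e1,e2,e3,f,e2-e1],2)
E
python3 - <<'E'
from h import *
print(jaw(np.load('pics/top0rgb.npy').astype(np.float32).mean(2),-31.5)); print(jaw(np.load('pics/a7.npy'),-23))
E
```

```text
[-31.32 -13.95  -5.51 -28.48  17.37]
[-22.95  -5.59   2.93 -20.87  17.36]
```

Request:
servo_tool(
  plan=[0,0,0,2,0,0,0,0,3,0,0,0,0,3,0],
)

```text
time_s: 12.02
tcp_pos: [602.6, -151.5, 183.6]
tcp_rot: [0.498, 0.502, 0.498, -0.502]
ft_force: [-0.4, 6.7, 6.3]
finger_gap: 0.3
```

```bash
python3 - <<'E'
from h import *
o=status.get_obs(); print(o['tcp_pos'],o['ft_force'])
print(jaw(avg('top',2),-22))
E
```

```text
[ 602.63941341 -151.53333127  183.61043573] [-0.37178413  6.65190259  6.25745859]
[-20.31  -3.15   4.9  -19.58  17.16]
```

Request:
servo_tool(
  plan=[0,0,0,-6,0,0,0,0,-14,0,0,0,0,-22,0,0,0,0,-27,0,0,0,0,-27,0,0,0,0,-27,0,0,0,0,-22,0,0,0,0,-18,0,0,0,0,-14,0,0,0,0,-10,0,0,0,0,-6,0,0,0,0,-2,0,0,0,0,0,0,0,0,0,0,0,0,0,0,0,0],
)

```text
time_s: 13.37
tcp_pos: [602.6, -152.4, 183.6]
tcp_rot: [0.498, 0.502, 0.498, -0.502]
ft_force: [-0.2, 5.4, 4.9]
finger_gap: -0.1
```

```bash
python3 - <<'E'
from h import *
o=status.get_obs(); print(o['tcp_pos'],o['ft_force'])
p,d=look('top','t8',(220,170,340,260),6)
I=p.astype(np.float32).mean(2)
for g in (-14,-9,-5): print(jaw(I,g))
E
```

```text
[ 602.57673552 -152.39150785  183.59658868] [-0.24948066  5.44517089  4.9434016 ]
[-14.47   2.59  10.77 -14.06  17.06]
[-14.47   2.59  10.77 -14.06  17.06]
[-8.89  2.59 10.77 -9.16 11.48]
```

View pics/t8.png

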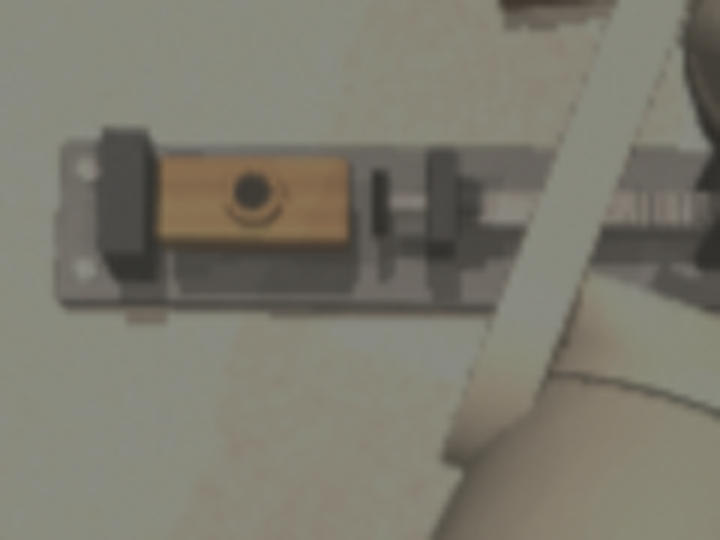

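Request:
servo_tool(
  plan=[0,0,0,-6,0,0,0,0,-14,0,0,0,0,-22,0,0,0,0,-28,0,0,0,0,-28,0,0,0,0,-28,0,0,0,0,-22,0,0,0,0,-18,0,0,0,0,-14,0,0,0,0,-10,0,0,0,0,-6,0,0,0,0,-2,0,0,0,0,0.5,0,0,0,0,1,0,0,0,0,1,0],
)

```text
time_s: 14.67
tcp_pos: [602.6, -153.4, 183.6]
tcp_rot: [0.498, 0.502, 0.498, -0.502]
ft_force: [0.5, 6.1, 5.5]
finger_gap: -0.2
```

```bash
python3 - <<'E'
from h import *
o=status.get_obs(); print(o['tcp_pos'],o['ft_force'])
p,d=look('top','t9',(220,170,340,260),6)
I=p.astype(np.float32).mean(2)
for g in (-9,-2): print(jaw(I,g))
E
```

```text
[ 602.58828604 -153.43193891  183.64669811] [0.47668562 6.14277708 5.49936958]
[-7.47  8.92 21.86 -6.53 16.39]
[-7.47  8.92 21.86 -6.53 16.39]
```

View pics/t9.png

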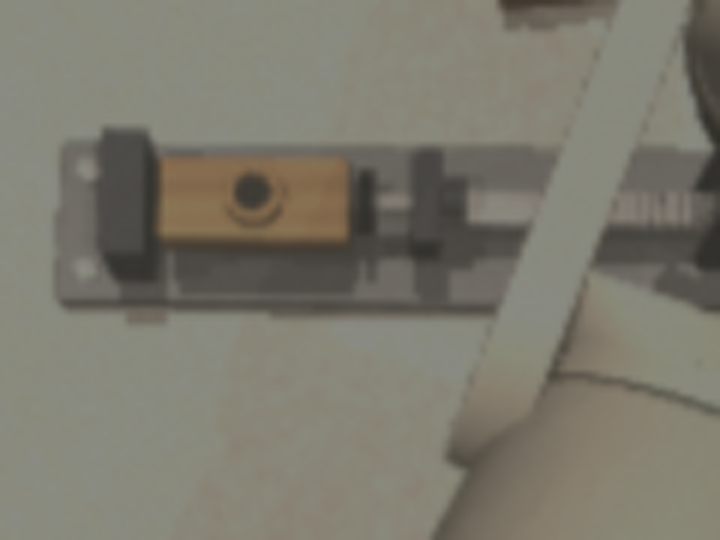

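Request:
servo_tool(
  plan=[0,0,0,-6,0,0,0,0,-14,0,0,0,0,-22,0,0,0,0,-28,0,0,0,0,-28,0,0,0,0,-28,0,0,0,0,-22,0,0,0,0,-18,0,0,0,0,-14,0,0,0,0,-10,0,0,0,0,-6,0,0,0,0,-2,0,0,0,0,0,0,0,0,0,0,0,0,0,0,0,0],
)

```text
time_s: 15.97
tcp_pos: [602.6, -153.4, 183.6]
tcp_rot: [0.498, 0.502, 0.498, -0.502]
ft_force: [0.6, 6.0, 4.5]
finger_gap: -0.3
```

```bash
python3 - <<'E'
from h import *
o=status.get_obs(); print(o['tcp_pos'],o['ft_force'])
p,d=look('top','t10',(220,170,340,260),6)
I=avg('top',4); np.save('pics/a10.npy',I)
for g in (-3,3): print(jaw(I,g))
ys,p=prof(I,'top',86,[602,604,606],-20,60); print([(float(y),int(v)) for y,v in zip(ys[::8],p[::8])])
E
```

```text
[ 602.59022336 -153.40304976  183.63614665] [0.55552051 6.02371912 4.54339894]
[-0.8  15.62 24.58 -0.37 16.43]
[-0.8  15.62 24.58 -0.37 16.43]
[(-20.0, 68), (-18.0, 67), (-16.0, 64), (-14.0, 68), (-12.0, 70), (-10.0, 70), (-8.0, 70), (-6.0, 70), (-4.0, 74), (-2.0, 83), (0.0, 103), (2.0, 117), (4.0, 118), (6.0, 118), (8.0, 118), (10.0, 115), (12.0, 108), (14.0, 96), (16.0, 76), (18.0, 57), (20.0, 50), (22.0, 52), (24.0, 70), (26.0, 95), (28.0, 104), (30.0, 106), (32.0, 105), (34.0, 106), (36.0, 107), (38.0, 108), (40.0, 109), (42.0, 109), (44.0, 109), (46.0, 108), (48.0, 108), (50.0, 108), (52.0, 102), (54.0, 91), (56.0, 93), (58.0, 99)]
```

View pics/t10.png

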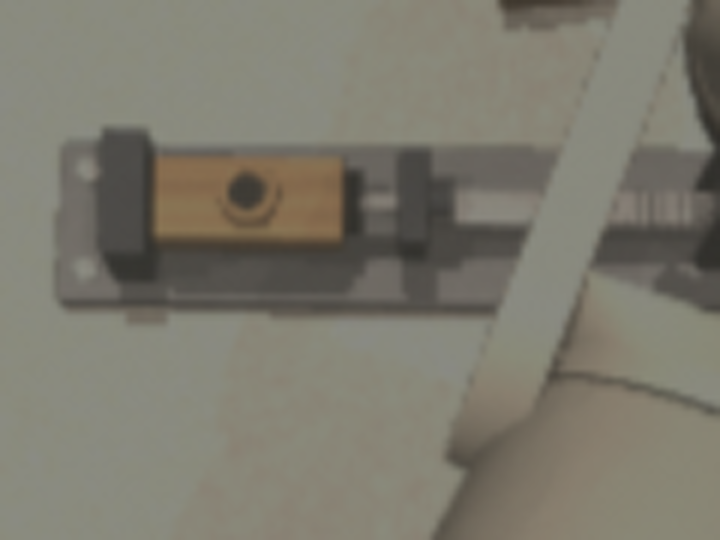

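Request:
servo_tool(
  plan=[0,0,0,-6,0,0,0,0,-14,0,0,0,0,-22,0,0,0,0,-28,0,0,0,0,-28,0,0,0,0,-28,0,0,0,0,-23,0,0,0,0,-18,0,0,0,0,-14,0,0,0,0,-12,0,0,0,0,-12,0],
)

```text
time_s: 17.13
tcp_pos: [602.7, -141.6, 183.7]
tcp_rot: [0.498, 0.503, 0.498, -0.502]
ft_force: [-0.2, 6.4, 5.2]
finger_gap: -0.2
```

```bash
python3 - <<'E'
from h import *
o=status.get_obs(); print(o['tcp_pos'],o['ft_force'])
print(jaw(avg('top',2),0))
E
```

```text
[ 602.69185443 -141.60979338  183.66377815] [-0.24484083  6.39492883  5.22402006]
[-0.57 16.59 24.95 -0.25 17.16]
```

Request:
servo_tool(
  plan=[0,0,0,2,0,0,0,0,4,0,0,0,0,5,0,0,0,0,5,0],
)

```text
time_s: 17.57
tcp_pos: [602.6, -146.4, 183.7]
tcp_rot: [0.498, 0.502, 0.498, -0.502]
ft_force: [-0.6, 7.3, 6.2]
finger_gap: 0.2
```

```bash
python3 - <<'E'
from h import *
o=status.get_obs(); print(o['tcp_pos'],o['ft_force'])
print(jaw(avg('top',2),1))
E
```

```text
[ 602.64861747 -146.37079136  183.69964949] [-0.55697397  7.26774054  6.1541055 ]
[ 1.95 16.81 27.04  2.56 14.85]
```

Request:
servo_tool(
  plan=[0,0,0,2,0,0,0,0,3,0,0,0,0,3,0],
)

```text
time_s: 17.92
tcp_pos: [602.6, -149.3, 183.7]
tcp_rot: [0.498, 0.502, 0.498, -0.502]
ft_force: [0.2, 6.2, 6.0]
finger_gap: 0.1
```

```bash
python3 - <<'E'
from h import *
o=status.get_obs(); print(o['tcp_pos'],o['ft_force'])
print(jaw(avg('top',2),3.5))
E
```

```text
[ 602.64908929 -149.29722826  183.73804051] [0.20146725 6.15146149 5.99292669]
[ 2.19 16.82 27.1   2.44 14.63]
```

Request:
servo_tool(
  plan=[0,0,0,-6,0,0,0,0,-14,0,0,0,0,-20,0,0,0,0,-24,0,0,0,0,-24,0,0,0,0,-24,0,0,0,0,-24,0],
)

```text
time_s: 18.6
tcp_pos: [602.7, -125.1, 183.4]
tcp_rot: [-0.498, -0.502, -0.498, 0.502]
ft_force: [-0.3, -1.2, 0.2]
finger_gap: -0.1
```

```bash
python3 - <<'E'
from h import *
o=status.get_obs(); print(o['tcp_pos'],o['ft_force'])
print(jaw(avg('top',3),3.5))
E
```

```text
[ 602.70842985 -125.10672249  183.36084182] [-0.2760173  -1.19907852  0.16041575]
[ 2.37 16.75 27.06  2.4  14.38]
```

Request:
servo_tool(
  plan=[0,0,0,4,0,0,0,0,8,0,0,0,0,10,0,0,0,0,10,0],
)

```text
time_s: 19.08
tcp_pos: [602.7, -135.3, 183.6]
tcp_rot: [0.498, 0.502, 0.498, -0.502]
ft_force: [0.4, 4.8, 4.7]
finger_gap: -0.2
```

```bash
cat > m.py <<'E'
from h import *
import sys
o=status.get_obs(); print(round(o['time_s'],2),o['tcp_pos'].round(1),o['ft_force'].round(1),jaw(avg('top',3),float(sys.argv[1])))
E
python3 m.py 3.5
```

```text
19.08 [ 602.7 -135.3  183.6] [0.4 4.8 4.7] [ 2.29 16.85 27.1   2.5  14.56]
```

Request:
servo_tool(
  plan=[0,0,0,2,0,0,0,0,4,0,0,0,0,4,0],
)

```text
time_s: 19.48
tcp_pos: [602.7, -138.6, 183.6]
tcp_rot: [0.498, 0.502, 0.498, -0.502]
ft_force: [-0.7, 7.8, 6.6]
finger_gap: 0.4
```

```bash
python3 m.py 3.5
```

```text
19.48 [ 602.7 -138.6  183.6] [-0.7  7.8  6.6] [ 3.46 16.87 27.09  4.98 13.41]
```

Request:
servo_tool(
  plan=[0,0,0,2,0,0,0,0,3,0,0,0,0,3,0],
)

```text
time_s: 19.88
tcp_pos: [602.7, -141.4, 183.7]
tcp_rot: [0.498, 0.502, 0.498, -0.502]
ft_force: [-0.0, 9.2, 7.3]
finger_gap: -0.3
```

```bash
python3 m.py 5
```

```text
19.88 [ 602.7 -141.4  183.7] [-0.   9.2  7.3] [ 5.11 16.84 27.05  5.24 11.73]
```

Request:
servo_tool(
  plan=[0,0,0,2,0,0,0,0,3,0,0,0,0,3,0],
)

```text
time_s: 20.28
tcp_pos: [602.7, -144.4, 183.7]
tcp_rot: [0.498, 0.502, 0.498, -0.502]
ft_force: [0.4, 8.3, 7.5]
finger_gap: 0.1
```

```bash
python3 m.py 6
```

```text
20.28 [ 602.7 -144.4  183.7] [0.4 8.3 7.5] [ 6.46 16.82 27.1   7.22 10.36]
```

Request:
servo_tool(
  plan=[0,0,0,1,0,0,0,0,2,0,0,0,0,3,0,0,0,0,3,0,0,0,0,3,0],
)

```text
time_s: 20.85
tcp_pos: [602.7, -147.3, 183.7]
tcp_rot: [0.498, 0.502, 0.498, -0.502]
ft_force: [0.8, 8.8, 7.5]
finger_gap: 0.0
```

```bash
python3 m.py 8; python3 m.py 8; python3 - <<'E'
from h import *
look('top','t12',(220,170,340,260),6); look('side','s12',(240,150,370,300),4)
E
```

```text
20.85 [ 602.7 -147.3  183.7] [0.8 8.8 7.5] [ 7.78 16.84 27.1   8.03  9.07]
21.0 [ 602.7 -147.3  183.7] [0.4 9.3 7.5] [ 7.75 16.85 27.06  8.03  9.1 ]
```

View pics/t12.png

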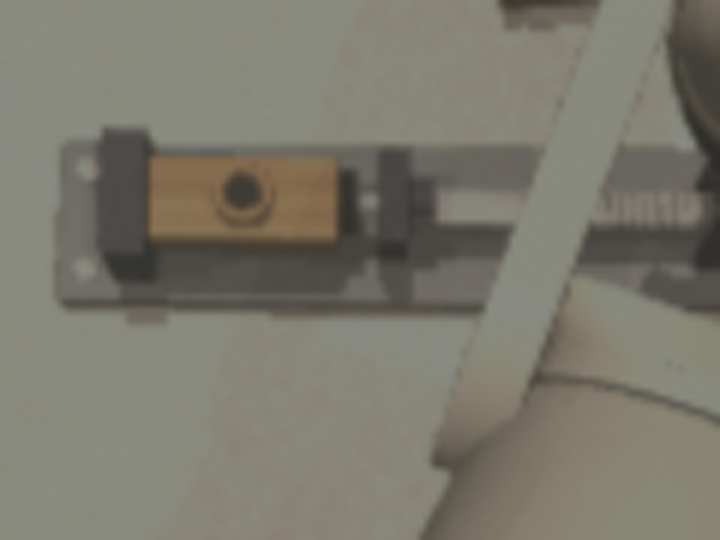

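View pics/s12.png

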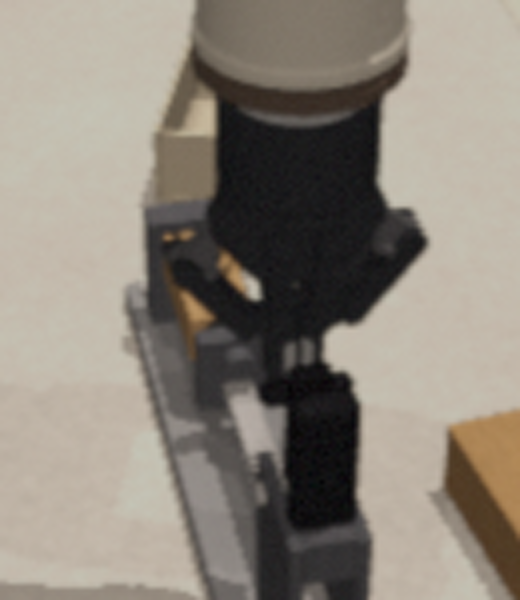

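Request:
servo_tool(
  plan=[0,0,0,0.7,0,0,0,0,1.5,0,0,0,0,1.5,0,0,0,0,1.5,0,0,0,0,1.5,0],
)

```text
time_s: 21.67
tcp_pos: [602.7, -148.8, 183.8]
tcp_rot: [0.498, 0.502, 0.498, -0.502]
ft_force: [-0.7, 9.0, 7.7]
finger_gap: -0.1
```

```bash
python3 m.py 8.5; python3 m.py 8.5;python3 m.py 8.5; python3 -c "
from h import *
o=status.get_obs();print(o['dq'].round(4),o['ft_torque'].round(2))
I=avg('top',4)
ys,p=prof(I,'top',86,[602,604,606],-10,30); print([(float(y),int(v)) for y,v in zip(ys[::4],p[::4])])"
```

```text
21.67 [ 602.7 -148.8  183.8] [-0.7  9.   7.7] [ 7.87 16.87 27.21  7.9   9.  ]
21.82 [ 602.7 -148.8  183.7] [-0.2  9.4  8.1] [ 7.9  16.83 27.2   7.89  8.93]
21.97 [ 602.7 -148.8  183.7] [0.7 9.2 7.4] [ 7.86 16.87 27.18  7.9   9.  ]
[ 0.     -0.0022  0.0002 -0.      0.0011  0.0001] [ 1.35 -0.03  0.01]
[(-10.0, 68), (-9.0, 67), (-8.0, 67), (-7.0, 68), (-6.0, 69), (-5.0, 70), (-4.0, 70), (-3.0, 70), (-2.0, 70), (-1.0, 70), (0.0, 70), (1.0, 70), (2.0, 70), (3.0, 70), (4.0, 71), (5.0, 71), (6.0, 75), (7.0, 84), (8.0, 95), (9.0, 107), (10.0, 115), (11.0, 117), (12.0, 116), (13.0, 116), (14.0, 113), (15.0, 105), (16.0, 95), (17.0, 83), (18.0, 70), (19.0, 61), (20.0, 56), (21.0, 51), (22.0, 48), (23.0, 49), (24.0, 52), (25.0, 56), (26.0, 63), (27.0, 76), (28.0, 88), (29.0, 99)]
```

```bash
python3 - <<'E'
from h import *
# raw pixel row through shaft / plate at several moments
for nm in ('pics/top0rgb.npy',):
    I=np.load(nm).astype(int).sum(2); 
    for v in (203,204,205,208): print(v,I[v,284:305])
I=avg('top',2)
for v in (198,200,203,204,205,208): print(v,I[v,268:295].round(0).astype(int))
# side depth of plate rear face
def plate(d,sel=None):
    W=cloud('side',d); m=np.zeros(d.shape,bool); m[200:270,270:320]=1
    m&=(W[...,2]>68)&(W[...,2]<93)&(W[...,0]>580)&(W[...,0]<630)&(W[...,1]>-70)&(W[...,1]<12)
    return W,m
for f in ('side0','s5','s6','s7','s12'):
    d=np.load(f'pics/{f}.npy'); W,m=plate(d); q=W[m]; print(f,len(q),np.median(q,0).round(2),np.percentile(q[:,1],[10,30,50,70,90]).round(1))
E
```

```text
203 [294 291 282 235 159 159 232 340 368 369 371 366 335 231 215 215 214 208
 205 205 208]
204 [294 293 284 237 159 159 220 310 337 340 339 335 309 226 216 212 211 206
 194 193 196]
205 [295 295 284 237 159 156 198 252 265 268 268 263 238 215 215 215 211 204
 181 181 179]
208 [295 293 282 237 157 156 204 270 265 265 265 252 205 212 214 212 210 206
 208 206 206]
198 [108 108 108 108 108 108 105 100  77  70  72  84  99  99  94  74  71  70
  71  79  96  98  98  98  99  99  99]
200 [104 103 103 103 102 100  99  94  67  51  54  72  92  92  88  74  71  71
  71  71  70  70  70  75  88  92  92]
203 [109 110 109 107 107 106 106 100  65  51  54  76 111 121 114  79  72  70
  71  70  69  69  70  75  96 118 123]
204 [109 108 108 106 105 105 105  99  65  51  53  71 100 109 104  78  71  70
  71  69  65  65  65  69  90 119 124]
205 [107 106 106 102 102 102 102  97  65  51  52  65  85  91  88  75  72  71
  70  68  60  60  60  65  88 119 125]
208 [109 108 107 107 107 107 106 100  66  51  51  58  72  88  87  75  70  70
  69  69  67  68  70  70  70  72  72]
side0 205 [600.35 -45.16  83.82] [-57.1 -48.  -45.2 -42.8 -11.2]
s5 203 [599.86 -45.43  84.06] [-57.8 -48.  -45.4 -43.  -11.2]
s6 197 [600.27 -45.33  83.42] [-57.1 -49.4 -45.3 -43.2 -11.4]
s7 175 [599.56 -36.12  84.37] [-48.4 -39.1 -36.1 -33.6  -2.3]
s12 156 [600.13  -7.64  83.76] [-18.8 -14.4  -7.6  -6.   -3.6]
```

```bash
cat >> h.py <<'E'
def rear(d):
    W=cloud('side',d); m=np.zeros(d.shape,bool); m[195:270,265:325]=1
    m&=(W[...,2]>66)&(W[...,2]<90)&(W[...,0]>583)&(W[...,0]<597)&(W[...,1]>-75)&(W[...,1]<25)
    y=W[m][:,1]; c=np.median(y)
    for _ in range(10):
        k=abs(y-c)<7; c=y[k].mean()
    return c,k.sum(),y[k].std()/np.sqrt(k.sum())
E
python3 - <<'E'
from h import *
for f in ('side0','s5','s6','s7','s12'):
    print(f,np.round(rear(np.load(f'pics/{f}.npy')),2))
D=[snapshot('side')[1] for _ in range(4)]
print([np.round(rear(d),2) for d in D])
np.save('pics/s13.npy',np.mean(D,0))
p,_=look('side','s13',(240,150,370,300),4)
W=cloud('side',np.load('pics/side0.npy')); m=np.zeros(W.shape[:2],bool); m[195:250,270:310]=1
k=m&(W[...,2]>64)&(W[...,2]<92)&(W[...,1]>95)&(W[...,1]<135); print('fixed face',k.sum(),np.median(W[k],0), W[k][:,1].std())
E
```

```text
side0 [-45.06  51.     0.21]
s5 [-12.09   8.     0.74]
s6 [-9.83 11.    1.05]
s7 [-1.29  9.    0.88]
s12 [-6.18 51.    0.27]
[array([-5.7 , 48.  ,  0.27]), array([-5.72, 49.  ,  0.21]), array([-5.36, 51.  ,  0.26]), array([-5.71, 50.  ,  0.26])]
fixed face 217 [604.44372855 115.97552719  78.23238538] 2.5255403932176796
```

Request:
servo_tool(
  plan=[0,0,0,0.5,0,0,0,0,1,0,0,0,0,1,0,0,0,0,1,0,0,0,0,1,0],
)

```text
time_s: 23.08
tcp_pos: [602.7, -149.7, 183.7]
tcp_rot: [0.498, 0.502, 0.498, -0.502]
ft_force: [0.4, 8.6, 6.4]
finger_gap: -0.0
```

```bash
python3 m.py 8.5; python3 m.py 8.5; python3 - <<'E'
from h import *
D=[snapshot('side')[1] for _ in range(4)]
print([np.round(rear(d),2) for d in D])
look('top','t14',(220,170,340,260),6); 
E
```

```text
23.08 [ 602.7 -149.7  183.7] [0.4 8.6 6.4] [ 7.98 16.83 27.2   8.64  8.85]
23.23 [ 602.7 -149.7  183.8] [-0.3  8.5  7.8] [ 7.99 16.87 27.22  8.63  8.88]
[array([-5.55, 45.  ,  0.22]), array([-6.07, 49.  ,  0.22]), array([-5.57, 47.  ,  0.24]), array([-5.5, 47. ,  0.3])]
```

View pics/t14.png

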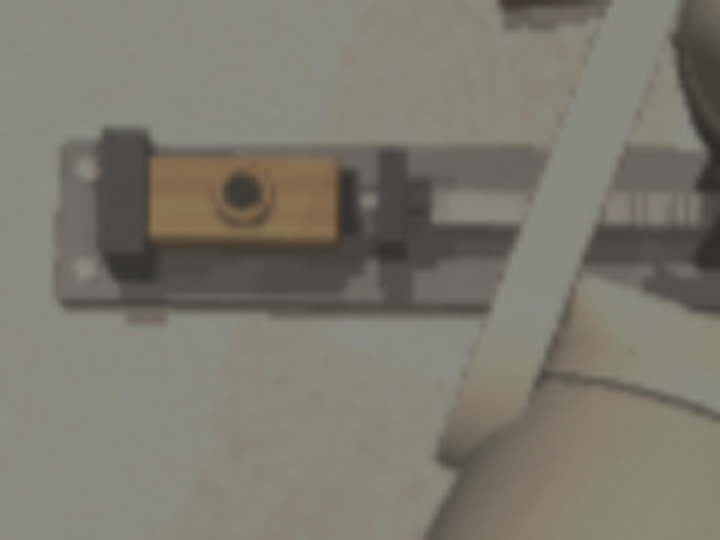

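```bash
python3 - <<'E'
from h import *
o=status.get_obs(); print(o['time_s'],o['tcp_pos'].round(1),o['ft_force'].round(1)); print(arm.job_done())
E
```

```text
23.6333 [ 602.7 -149.7  183.7] [-0.5  8.4  7. ]
the job is handed in; nothing more can be done
None
```

I set the brush head on the ledge socket up and let go, then pumped the trigger six times with closed fingers. I handed in at 23.6 s with the trigger still held, the pad pressed in about 8.4–9.6 mm against a target of 9.

**Head:** in the last top picture it lies flat and lengthwise against the fixed jaw. The pad's rear edge stayed within 0.05 mm over the whole final squeeze, so the head was no longer moving.

**Pad:**
- **Shaft gap:** the visible gap between pad and jaw plate shrank from about 17.2 mm free to 8.9 mm. That puts the pad about 8.4 mm in.
- **Trigger travel:** working from how far the trigger moved in the last pull gives about 9.6 mm.
- **Trigger force:** before the last two small trigger steps, it implied about 7.9 mm.

**Disagreement:** over the last 2.4 mm of trigger travel I expected about 1.4 mm of jaw motion. The cameras showed 0.2–0.6 mm. I put this down to image resolution, so the pad value is good to about 1 mm. It is clearly short of the fully-in 18 mm.

**Limits:** the highest contact force in my readings was about 12 N, with the trigger held at a steady 8.5 N. No move was planned near the jar, carton, bin or driver, but I did not measure their positions again at the end.

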